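# Press the gaping oyster shut

## Task

One of the oysters in the grey tray is gaping. Press its raised upper shell gently shut with the fingertips, keep it pressed shut for two seconds to see that it settles, then take the hand away. Do not pick it up or shove it out of its place, and do not touch anything else: not the other oysters, the empty half shell, the lemon or the small things around, nor the wide-open oyster that was set aside on the wooden board.

Things in the scene. Friction and masses are not known exactly. Their poses are not given: they have to be found in the camera images.
- gaper: the gaping oyster (rough grey, 96 x 66 mm, 155 g), loose in the tray. Origin: centre of the underside of its lower shell; z up, x towards the lip (rounded, gaping end), any direction. Lower rim 20 mm above the origin. Hinge line parallel to its y at the narrow end, x = -43, z = 20 mm. Upper shell 13 mm thick; shut, the oyster is 33 mm high. It cracks if pressed harder than 30 N.
- gaper_lip (a point): the spot to press: on the outer (top) face of the gaping upper shell, on its centre line near the lip, 79 mm from the hinge line and 10 mm above the upper shell's inner plane; it moves with the upper shell. With the shell shut it lies at x = 36 mm, y = 0, z = 30 mm in gaper.
- gaper_shell (a joint): angle of the gaping oyster's upper shell, rad: 0 is fully shut, larger is more open (0.55 to 0.8 at the start, stop at 1.2). The hinge is stiff by friction (about 0.09 N m, so about 1.3 N at the lip closes it) and the shell stays where it is left; at 0 it meets the lower shell firmly.
- tray: grey metal tray, fixed, 270 x 320 mm (x, y), walls 5 mm thick and 20 mm high, floor 5 mm thick; origin at the centre of its underside. It holds six things in 2 rows (127 mm apart in x) of 3 (98 mm apart in y): the gaping oyster, three closed oysters, an empty half shell and half a lemon, in any order.
- board: small wooden board, fixed, 150 x 150 x 12 mm, beside the tray, on its left or right; origin at the centre of its underside.
- oyster_a: a closed oyster, 96 x 66 mm seen from above, 33 mm high, in the tray; origin at the centre of its underside, x towards its rounded end. To be left alone.
- oyster_b: a closed oyster, 96 x 66 mm seen from above, 33 mm high, in the tray; origin at the centre of its underside, x towards its rounded end. To be left alone.
- oyster_c: a closed oyster, 96 x 66 mm seen from above, 33 mm high, in the tray; origin at the centre of its underside, x towards its rounded end. To be left alone.
- half_shell: an empty lower half shell, 96 x 66 mm, 20 mm high, in the tray, pale inside; origin at the centre of its underside. To be left alone.
- lemon_half: half a lemon lying on its cut face in the tray, 58 mm across, 38 mm high; origin at the centre of its underside. To be left alone.
- reject: the wide-open oyster set aside on the wooden board, of the same size as the gaping one; up to about 120 mm above the table at its raised lip; origin and axes as gaper. To be left alone.
- reject_shell (a joint): angle of the upper shell of the wide-open oyster on the board, rad (0.95 to 1.1 at the start); to be left as it is.
- knife: a short oyster knife with a wooden handle, 145 mm long, 26 mm high, lying in front of the board on the robot's side; origin under its middle, x towards the blade's tip. To be left alone.
- sauce_cup: a small white bowl, 72 mm across, 45 mm high, just beyond the board; origin at the centre of its underside. To be left alone.
There are look-alikes about, which are no part of the job. Leave any orange look-alike of the gaper alone.

How it is judged:
By the outcome, as a careful person would: the job done as asked, in the order asked, and still so for the second after the job is handed in, with the robot touching nothing.
It also fails if it takes over 40 s, if anything falls off the work surface, if the arm or the gripper's body presses on something with over 40 N, if the wrist force passes 120 N, or if a joint passes its speed limit or range.

## Robot

A 7-joint arm with a two-finger parallel gripper is mounted at the origin on the work surface. World frame = base frame: x ahead of the robot, y to its left, z up, the work surface at z = 0. Lengths are in m, angles in rad, forces in N, time in s.
With the tool pointing down it reaches from about 0.4 to 0.875 m from the base axis. Payload 19.3 kg.
Tool frame: the origin (TCP) lies midway between the tips of the shut fingers; the grasp point (between the pads) lies 19 mm behind it; z points along the fingers, y is the direction in which the jaws open and shut (so a half turn about z gives the same grasp; the last joint's range is limited). The gripper opens to 85 mm and grips with 20 to 120 N. Pads are 22 mm wide; open, the fingers measure 114 mm over their backs; the gripper's body (76 mm by 85 mm) begins 54 mm behind the grasp point. The pads swing forward as they close: fully open they stand 13 mm farther back than shut.
Start: joints at [1.087, 0.521, -0.036, 1.599, 0.021, 1.021, -0.113], TCP at [0.251, -0.572, 0.231] pointing down, gripper open.
Joint ranges: [-2.91, 2.91], [-0.3, 2.13], [-1.5, 1.42], [0.17, 2.43], [-1.26, 4.41], [0.16, 1.93], [-2.52, 2.52]. Speed limits (rad/s): [1.89, 1.89, 2.39, 2.39, 3.01, 3.01, 3.01].

## Interface

Orientations are given as [roll, pitch, yaw] about the fixed x, y, z axes, in that order (R = Rz(yaw) Ry(pitch) Rx(roll)).
In Python, from workcell import bot gives the robot as it stands.
- The arm moves only by the tool servo_tool, never from a script. Its argument "plan" is a list of rows, each a list of 5 numbers: the shift along the world's x, y, z in mm, then the turn about the world's z in rad, then the gripper's target within -1 to 1 (shut at 1, half-way at 0, fully open at -1). In form: [[tx, ty, tz, yaw, jaw], ...]. A call has exactly 10 rows; each row is the pose to reach, as a shift and turn from the pose commanded when the call began; what a row does not reach only later rows make up. A row lasts 1/12 s, in which the tool goes at most 41.7 mm and 7.16 degrees, less where a joint would pass 70% of its speed; a pose out of reach is approached as far as the arm can. A call with a gripper value outside its range is refused whole. The fingers move at their own pace and stop on an object; "squeeze" is the grip in N (left out, the last holds). Time passes only in rows, so rows that repeat a pose let the fingers close, or fill a call up. It gives the time, the measured TCP pose, the force and the opening at its end, in the units of the state.
- bot.observe(): the state, without advancing time (a new reading comes with each control period).
- bot.grab_frame(name): name is "scene" or "side" or "wrist"; returns the picture (480x640x3 uint8, blue, green, red); there is no depth.
- bot.calibration(name): a dict with "fx", "fy", "cx", "cy" (pixels), "k1" (the pictures are not rectified: a ray, as slopes to the right and down, at radius r is drawn at 1 + k1 r^2 times it, then the intrinsics apply), "T" (4x4, takes a point from camera to world coordinates). Camera axes: x right, y down, z forward; pixel columns grow to the right and rows downward; lengths in m; the calibration is good to about 2 mm. A picture is of the moment at which its call begins: read the wrist's pose just before it. calibration takes no time and is no camera call; for the wrist camera it gives the pose at the moment of the call.
- bot.job_done(): hands the job in, once; it reports no verdict.
The state is a dict: "clock": time; "qpos": joint angles; "qd": joint speeds; "joint_efforts": joint torques, N m; "position": TCP position; "tool_rot": TCP orientation; "force": force on the tool from outside, world axes, zero at the start; "moment": the same for the moment, N m; "grip_width": finger opening in m.
Only numpy, scipy, OpenCV 4.12 (cv2) and the standard library are available. Lean on these libraries where they do the work, as an engineer would, in place of code of your own. Each camera call takes 0.05 s, during which the arm holds its last target.

## Working session

There is one attempt and no reset: what is moved stays moved. The work goes in short steps, Python scripts to look and compute and a tool call to move; the robot and the scene stay as the last step left them, time stands still between calls to the robot, and variables do not carry over. Pictures are saved under pics/ and viewed, and the job is handed in when it is done.

Besides the shell and the picture viewer there is one more tool, called as name(argument=value, ...) on one line, values as JSON. servo_tool: Moves the arm, as the interface text tells. Its arguments: {"type":"object","properties":{"plan":{"type":"array","items":{"type":"array","items":{"type":"number"}}},"squeeze":{"type":"number"}},"required":["plan"]}

```bash
mkdir -p pics; ls
python3 - <<'E'
from workcell import bot
import cv2
for n in ["scene","side","wrist"]:
    c=bot.calibration(n); print(n,{k:(v if k!="T" else None) for k,v in c.items()}); print(c["T"])
    cv2.imwrite(f"pics/{n}0.png",bot.grab_frame(n))
print(bot.observe())
E
```

```text
pics
scene {'fx': 452.33705861451944, 'fy': 452.33705861451944, 'cx': 317.34308264388807, 'cy': 239.05663915042035, 'k1': -0.0382276180239909, 'T': None}
[[ 0.60548718  0.56393773 -0.56156879  1.0028495 ]
 [ 0.79578478 -0.43838349  0.41778763 -0.28332966]
 [-0.01057628 -0.69985295 -0.71420865  0.68762899]
 [ 0.          0.          0.          1.        ]]
side {'fx': 530.4805412482234, 'fy': 530.4805412482234, 'cx': 320.5759459590427, 'cy': 239.2308122696104, 'k1': -0.09169172613478897, 'T': None}
[[-0.98288532 -0.14100331  0.11855172  0.33738918]
 [-0.18404987  0.7240985  -0.66468565  0.93340093]
 [ 0.00787975 -0.67512919 -0.73765743  1.02035482]
 [ 0.          0.          0.          1.        ]]
wrist {'fx': 342.5020022104369, 'fy': 342.5020022104369, 'cx': 320.2982211541517, 'cy': 238.12661102070427, 'k1': 0.0016497992984488175, 'T': None}
[[ 0.40219283 -0.88368273 -0.23946975  0.31211078]
 [-0.91555404 -0.38856781 -0.10380686 -0.54682909]
 [-0.0013179   0.26099787 -0.96533848  0.37278372]
 [ 0.          0.          0.          1.        ]]
{'clock': 0.15, 'qpos': array([ 1.08682069,  0.52185753, -0.03628426,  1.59987425,  0.0212089 ,
        1.02110383, -0.11280607]), 'qd': array([-0.00031799, -0.00210139, -0.00140872, -0.00293563,  0.00014757,
       -0.0010852 ,  0.00132371]), 'joint_efforts': array([ 1.70302581e-03, -9.27387285e+01,  1.98025502e+00, -3.70057261e+01,
        1.79506961e-02,  6.24080756e-03,  5.94101766e-05]), 'position': array([ 0.2511384 , -0.57204656,  0.23087164]), 'tool_rot': array([-3.14073893e+00,  8.68805588e-05,  4.13724464e-01]), 'force': array([ 0.10081672, -0.20083891, -0.16446085]), 'moment': array([-0.01081644,  0.01488607, -0.02438731]), 'grip_width': 0.08533343865338053}
```

View pics/scene0.png

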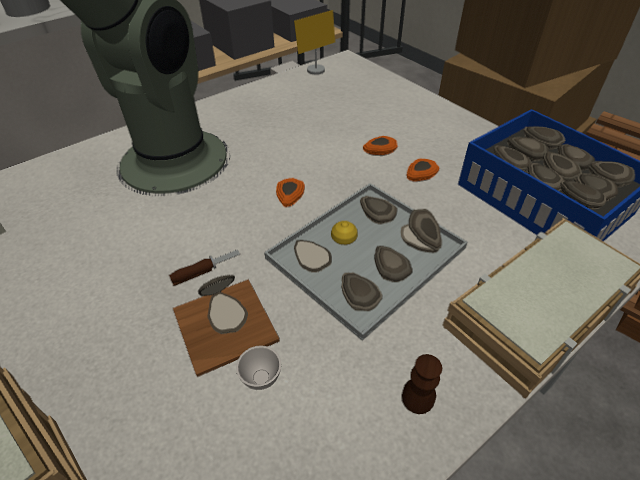

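View pics/side0.png

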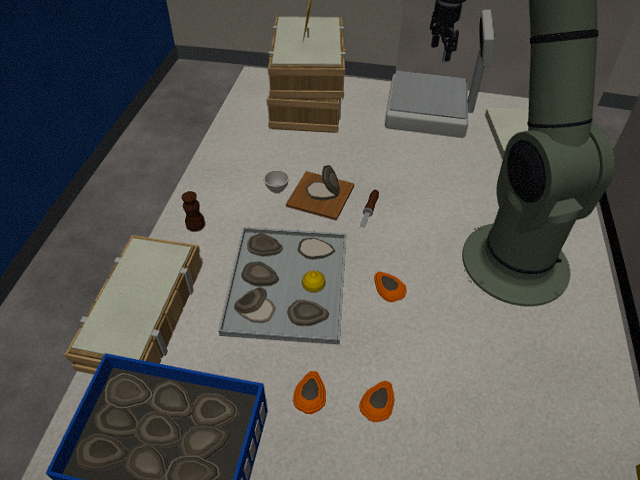

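View pics/wrist0.png

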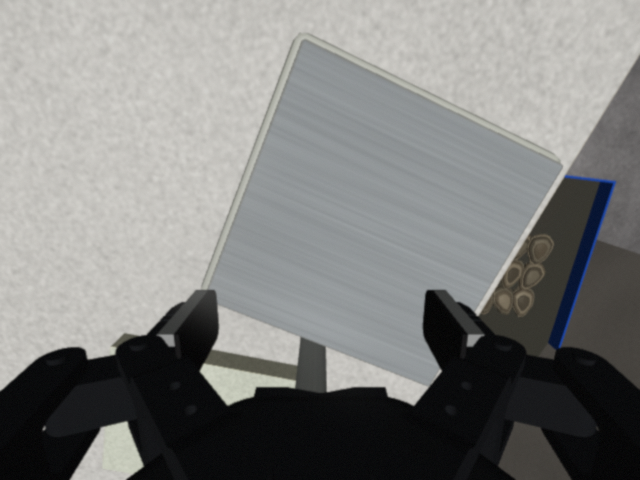

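The scene view holds these gaper candidates:
- the gaping oyster in the tray: scene (424,230), side (254,303)
- the wide-open reject on the board: (225,305)
- the empty half shell: (312,255)
- closed oysters: (378,208), (393,263), (361,291)
- orange look-alikes: (380,146), (422,169), (290,191)
- oysters in the blue crate

I choose the one in the tray's far corner at scene (424,230) and will check it in a close crop.

```bash
python3 - <<'E'
import cv2,numpy as np
a=cv2.imread("pics/scene0.png")[190:270,380:480]; b=cv2.imread("pics/side0.png")[270:350,215:315]
cv2.imwrite("pics/crop0.png",np.vstack([cv2.resize(x,None,fx=3.7,fy=3.7,interpolation=cv2.INTER_CUBIC) for x in (a,b)]))
E
cat > h.py <<'E'
import numpy as np,cv2
from workcell import bot
def ray(c,u,v):
    K=np.array([[c["fx"],0,c["cx"]],[0,c["fy"],c["cy"]],[0,0,1]])
    p=cv2.undistortPoints(np.array([[[u,v]]],float),K,np.array([c["k1"],0,0,0,0]))[0,0]
    T=np.array(c["T"]); d=T[:3,:3]@np.array([p[0],p[1],1]); return T[:3,3],d/np.linalg.norm(d)
def plane(c,u,v,z):
    o,d=ray(c,u,v); return o+d*(z-o[2])/d[2]
def tri(c1,p1,c2,p2):
    o1,d1=ray(c1,*p1);o2,d2=ray(c2,*p2)
    s=np.linalg.lstsq(np.c_[d1,-d2],o2-o1,rcond=None)[0]
    a=o1+s[0]*d1;b=o2+s[1]*d2; return (a+b)/2,np.linalg.norm(a-b)
def proj(c,P):
    T=np.linalg.inv(c["T"]);p=T[:3,:3]@np.array(P)+T[:3,3];x=p[:2]/p[2];x=x*(1+c["k1"]*(x@x));return c["fx"]*x[0]+c["cx"],c["fy"]*x[1]+c["cy"]
E
```

```text
(no output)
```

View pics/crop0.png

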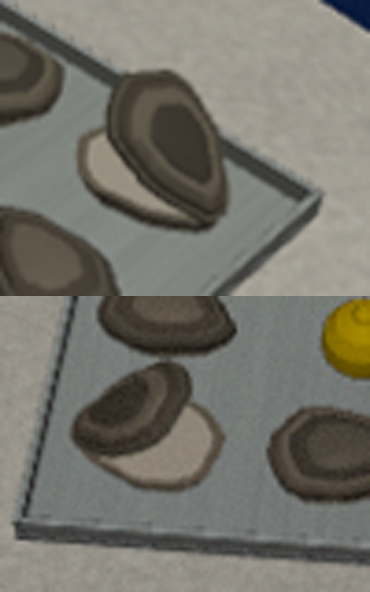

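The crop shows the gaper with its upper shell raised and the pale inside visible. The hinge is at about scene (437,250) and side (237,310). The raised lip is at about scene (420,209) and side (265,290).

Run:
```python
from h import *
cs,cd=bot.calibration("scene"),bot.calibration("side")
f=lambda p:(380+p[0]/3.7,190+p[1]/3.7); g=lambda p:(215+p[0]/3.7,270+(p[1]-296)/3.7)
print("hinge",tri(cs,f((215,222)),cd,g((76,445))))
print("lip up",tri(cs,f((150,74)),cd,g((185,370))))
for n,z in(("low lip",.025),):
    print(plane(cs,*f((80,165)),z),plane(cd,*g((222,440)),z))
# tray corners in scene/side at z=.02 
for p in((371,186),(466,241),(364,335),(266,255)):print("tray",plane(cs,*p,.02))
for p in((247,229),(347,233),(220,334),(340,341)):print("tray side",plane(cd,*p,.02))
```

```text
hinge (array([0.64971318, 0.28328162, 0.01672395]), np.float64(0.0011631515113012145))
lip up (array([0.58581164, 0.27179866, 0.09040527]), np.float64(0.01782938608285885))
[0.57853983 0.24973486 0.025     ] [0.55953448 0.26740994 0.025     ]
tray [0.41682014 0.31100145 0.02      ]
tray [0.67000199 0.3452077  0.02      ]
tray [0.70992468 0.03103814 0.02      ]
tray [ 0.45037947 -0.00100391  0.02      ]
tray side [0.6928171 0.0331297 0.02     ]
tray side [ 0.43509867 -0.00252912  0.02      ]
tray side [0.66373527 0.35286991 0.02      ]
tray side [0.40115698 0.31976621 0.02      ]
```

servo_tool(plan=[[25,30,30,-0.05,1],[50,60,60,-0.1,1],[80,90,80,-0.15,1],[105,120,80,-0.2,1],[135,155,80,-0.25,1],[160,190,80,-0.3,1],[190,225,80,-0.35,1],[215,255,80,-0.4,1],[240,290,80,-0.41,1],[260,320,80,-0.41,1]])

```text
clock: 0.98
position: [0.5014, -0.2659, 0.3113]
tool_rot: [3.142, 0.0, 0.003]
force: [1.2, -0.7, -0.9]
grip_width: -0.0
```

servo_tool(plan=[[10,35,0,0,1],[20,70,0,0,1],[30,105,0,0,1],[40,140,0,0,1],[50,175,0,0,1],[60,210,0,0,1],[65,245,0,0,1],[70,280,0,0,1],[70,315,0,0,1],[70,350,0,0,1]])

```text
clock: 1.82
position: [0.5703, 0.084, 0.3111]
tool_rot: [3.142, 0.0, 0.004]
force: [0.1, 0.1, 0.3]
grip_width: 0.0
```

servo_tool(plan=[[0,25,-5,0,1],[0,50,-10,0,1],[0,75,-15,0,1],[0,100,-20,0,1],[0,125,-25,0,1],[0,150,-30,0,1],[0,170,-35,0,1],[0,180,-40,0,1],[0,180,-40,0,1],[0,180,-40,0,1]])

```text
clock: 2.65
position: [0.5704, 0.2617, 0.2708]
tool_rot: [3.141, 0.001, 0.004]
force: [0.8, 0.2, 0.6]
grip_width: -0.0001
```

Run:
```python
from h import *
import pickle
c=bot.calibration("wrist"); im=bot.grab_frame("wrist"); cv2.imwrite("pics/wrist1.png",im); pickle.dump(c,open("w1.pkl","wb"))
print(c["T"],bot.observe()["position"])
```

```text
[[ 4.05755797e-03 -9.65156330e-01 -2.61642494e-01  6.36918031e-01]
 [-9.99991331e-01 -3.67153065e-03 -1.96421361e-03  2.60987139e-01]
 [ 9.35144757e-04  2.61648196e-01 -9.65162860e-01  4.12777587e-01]
 [ 0.00000000e+00  0.00000000e+00  0.00000000e+00  1.00000000e+00]] [0.57074194 0.26104762 0.27124373]
```

View pics/wrist1.png

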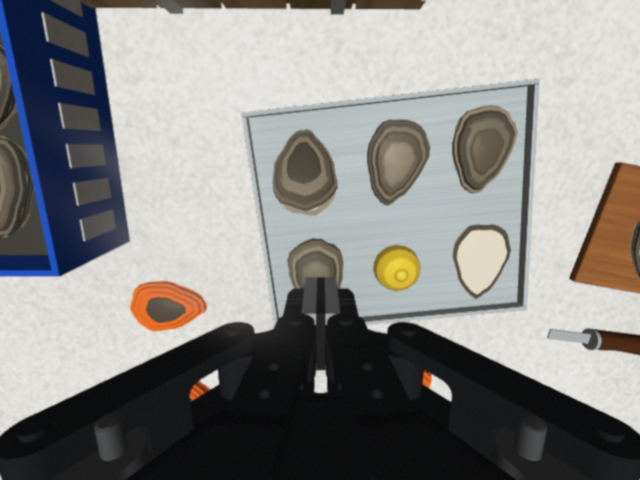

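The wrist view shows the gaper at (305,172), with its narrow hinge end up at about (302,131) and its lip pointing down the image, about (310,212). I'll crop it closely and measure.

Run:
```python
from h import *
import pickle
c=pickle.load(open("w1.pkl","rb")); im=cv2.imread("pics/wrist1.png")
cv2.imwrite("pics/cropw1.png",cv2.resize(im[120:225,260:350],None,fx=5.5,fy=5.5,interpolation=cv2.INTER_CUBIC))
for p in((246,115),(537,82),(525,306),(277,322)):print("tray",plane(c,*p,.02))
```

```text
tray [0.66818841 0.34115117 0.02      ]
tray [0.7023157  0.03179996 0.02      ]
tray [0.44312623 0.00282017 0.02      ]
tray [0.41966614 0.31482851 0.02      ]
```

View pics/cropw1.png

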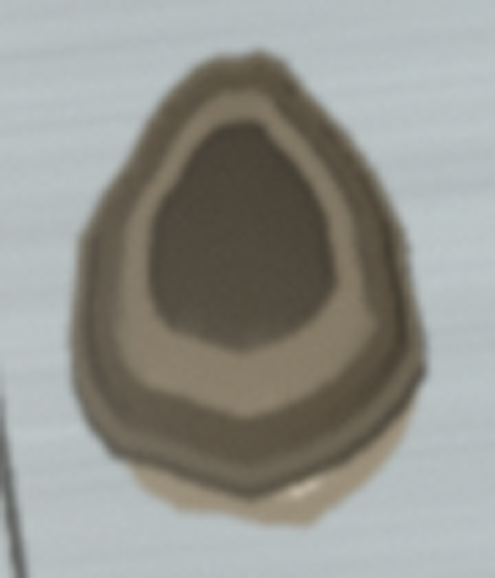

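Run:
```python
from h import *
import pickle
c=pickle.load(open("w1.pkl","rb")); cs,cd=bot.calibration("scene"),bot.calibration("side")
f=lambda p:(260+p[0]/5.5,120+p[1]/5.5)
tip=plane(c,*f((245,52)),.025); low=plane(c,*f((262,522)),.025)
print("tip",tip,"low lip",low,"len",np.linalg.norm(tip-low))
d=(low-tip)[:2];d/=np.linalg.norm(d); yaw=np.arctan2(d[1],d[0]);print("yaw",yaw)
H=np.r_[tip[:2]+.005*d,.025]
X=np.r_[d,0];Z=np.array([0,0,1])
u,v=f((252,495))
for a in np.arange(.4,.95,.05):
    R=lambda x,z:H+X*(x*np.cos(a)-z*np.sin(a))+Z*(x*np.sin(a)+z*np.cos(a))
    print(round(a,2),"wrist",np.round(proj(c,R(.091,0)),1),"scene",np.round(proj(cs,R(.091,0)),1),np.round(proj(cs,R(.085,.009)),1),"side",np.round(proj(cd,R(.091,0)),1),np.round(proj(cd,R(.085,.009)),1),"lip",np.round(R(.079,.010),4))
print("meas wrist",(u,v),"scene ~(420,209) side ~(265,290)")
print(proj(cs,tip),proj(cd,tip))
```

```text
tip [0.65332586 0.2777032  0.025     ] low lip [0.55944916 0.27489469 0.025     ] len 0.09391870030603143
yaw -3.111684593413613
0.4 wrist [306.3 216.8] scene [407.7 213.2] [411.4 213.4] side [271.1 302.1] [266.9 300. ] lip [0.5795 0.2755 0.065 ]
0.45 wrist [306.1 215.8] scene [408.7 212.2] [412.4 212.6] side [270.1 300.9] [265.8 298.9] lip [0.5816 0.2756 0.0684]
0.5 wrist [305.8 214.6] scene [409.7 211.3] [413.5 211.9] side [269.1 299.7] [264.7 297.8] lip [0.5838 0.2756 0.0717]
0.55 wrist [305.6 213.1] scene [410.8 210.4] [414.7 211.3] side [268.  298.5] [263.4 296.7] lip [0.5862 0.2757 0.0748]
0.6 wrist [305.4 211.4] scene [411.9 209.6] [415.9 210.7] side [266.7 297.3] [262.1 295.6] lip [0.5888 0.2758 0.0779]
0.65 wrist [305.1 209.4] scene [413.2 208.9] [417.2 210.3] side [265.4 296.2] [260.8 294.6] lip [0.5915 0.2759 0.0808]
0.7 wrist [304.8 207.2] scene [414.5 208.4] [418.6 209.9] side [264.1 295. ] [259.3 293.6] lip [0.5944 0.2759 0.0835]
0.75 wrist [304.6 204.7] scene [415.9 207.9] [420.  209.6] side [262.6 293.9] [257.8 292.6] lip [0.5974 0.276  0.0862]
0.8 wrist [304.3 202. ] scene [417.3 207.4] [421.5 209.5] side [261.1 292.8] [256.2 291.7] lip [0.6005 0.2761 0.0886]
0.85 wrist [304. 199.] scene [418.8 207.1] [423.  209.4] side [259.4 291.8] [254.6 290.8] lip [0.6037 0.2762 0.091 ]
0.9 wrist [303.7 195.7] scene [420.3 206.9] [424.6 209.4] side [257.8 290.8] [252.9 289.9] lip [0.6071 0.2763 0.0931]
meas wrist (305.8181818181818, 210.0) scene ~(420,209) side ~(265,290)
(np.float64(438.0278676511751), np.float64(249.37949531497208)) (np.float64(234.06785726184393), np.float64(306.03139100648264))
```

Measured gaper: tip at (0.653,0.278), axis pointing to about -x, angle about 0.65, lip spot about (0.592,0.276,0.081). The length comes out at 94 mm against 96, and the centre agrees with the tray slot (0.610,0.277). Next I move above the lip.

servo_tool(plan=[[5,3,-25,0,1],[11,6,-50,0,1],[16,9,-75,0,1],[21,12,-100,0,1],[26,15,-120,0,1],[31,15,-135,0,1],[31,15,-150,0,1],[31,15,-160,0,1],[31,15,-165,0,1],[31,15,-165,0,1]])

```text
clock: 3.53
position: [0.6014, 0.2766, 0.1058]
tool_rot: [3.141, 0.001, 0.003]
force: [0.2, 0.5, -0.1]
grip_width: 0.0001
```

Run:
```python
from h import *
o=bot.observe();print(o["position"],o["force"])
a=bot.grab_frame("scene");b=bot.grab_frame("side");w=bot.grab_frame("wrist")
P=[cv2.resize(x,(400,300),interpolation=cv2.INTER_CUBIC) for x in (a[165:285,360:520],b[235:355,175:335],w)]
cv2.imwrite("pics/p2.png",np.vstack([np.hstack(P[:2]),np.hstack([P[2],P[2]*0])]))
```

```text
[0.60137847 0.27660248 0.10582273] [ 0.1792619   0.50340088 -0.05813686]
```

View pics/p2.png

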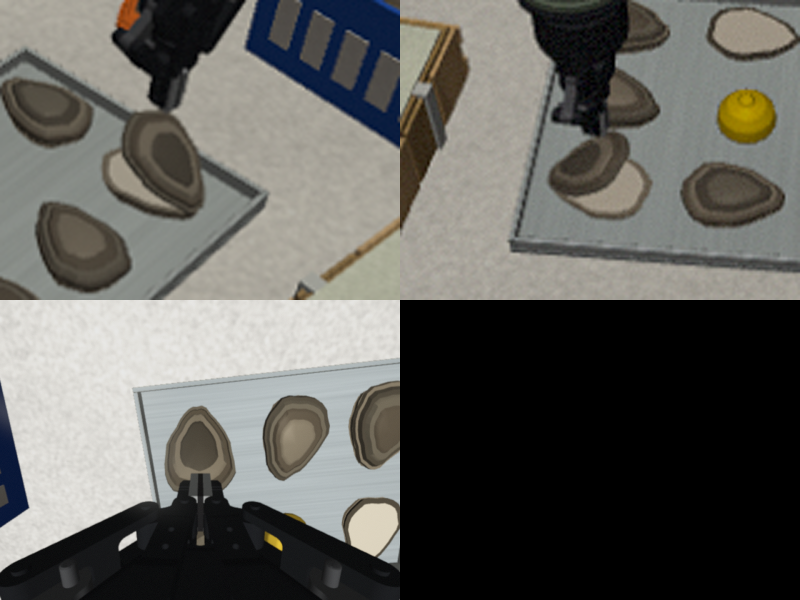

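The fingertips are centred on the gaper's axis just above the lip (wrist panel (200,475), scene panel (168,105)), and they're clear of everything else. Now I follow the lip's arc down slowly.

servo_tool(plan=[[0,-1,-8,0,1],[0,-1,-15,0,1],[0,-1,-20,0,1],[0,-1,-24,0,1],[-2,-1,-27,0,1],[-4,-1,-30,0,1],[-6,-1,-33,0,1],[-8,-1,-36,0,1],[-10,-1,-39,0,1],[-12,-1,-42,0,1]])

```text
clock: 4.52
position: [0.5893, 0.2763, 0.0641]
tool_rot: [-3.142, -0.0, 0.004]
force: [-0.2, -1.0, 1.8]
grip_width: 0.0002
```

Run:
```python
from h import *
o=bot.observe();print(o["position"],o["force"])
a=bot.grab_frame("scene");b=bot.grab_frame("side")
P=[cv2.resize(x,(400,300),interpolation=cv2.INTER_CUBIC) for x in (a[165:285,360:520],b[235:355,175:335])]
cv2.imwrite("pics/p3.png",np.hstack(P))
```

```text
[0.58926626 0.27632819 0.06411294] [-0.20759342 -0.9630422   1.76564762]
```

View pics/p3.png

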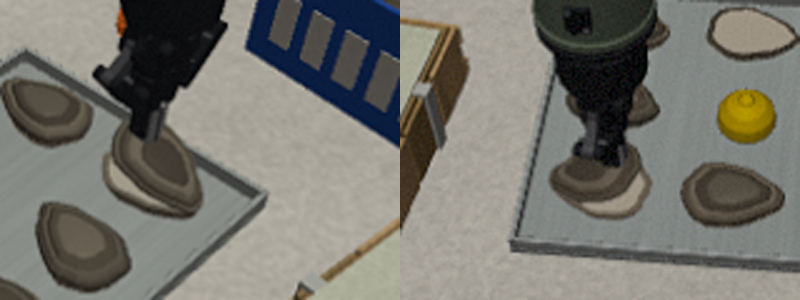

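The shell is following down (pale gap is narrower, force about 1.8 N) and the oyster hasn't moved. I continue along the arc.

servo_tool(plan=[[-1,0,-2,0,1],[-2,0,-4,0,1],[-3,0,-6,0,1],[-4,0,-9,0,1],[-5,0,-11,0,1],[-6,0,-13,0,1],[-7,0,-15,0,1],[-8,0,-18,0,1],[-9,0,-20,0,1],[-10,0,-22,0,1]])

```text
clock: 5.45
position: [0.5794, 0.2763, 0.042]
tool_rot: [3.142, -0.0, 0.004]
force: [0.8, -0.0, 1.2]
grip_width: -0.0003
```

servo_tool(plan=[[0,0,-1,0,1],[-1,0,-1.5,0,1],[-1,0,-2,0,1],[-1,0,-2.5,0,1],[-2,0,-3,0,1],[-2,0,-3.5,0,1],[-2,0,-4,0,1],[-2,0,-4.5,0,1],[-2,0,-5,0,1],[-2,0,-5,0,1]])

```text
clock: 6.28
position: [0.5773, 0.2764, 0.0374]
tool_rot: [3.142, 0.0, 0.004]
force: [-3.8, -0.9, 6.6]
grip_width: -0.0
```

Run:
```python
from h import *
o=bot.observe();print(o["position"],o["force"])
a=bot.grab_frame("scene");b=bot.grab_frame("side")
P=[cv2.resize(x,(400,300),interpolation=cv2.INTER_CUBIC) for x in (a[185:275,370:490],b[260:350,195:315])]
cv2.imwrite("pics/p4.png",np.hstack(P))
```

```text
[0.57728986 0.27638229 0.03740565] [-3.76236334 -0.87809679  6.63273135]
```

View pics/p4.png

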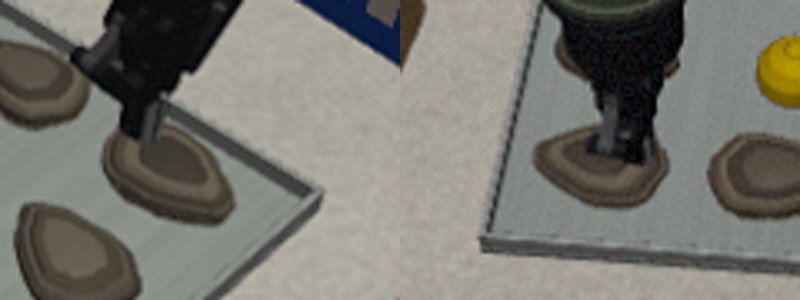

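The shell looks shut (no pale gap in either crop) at 6.6 N. I'll ease off the sideways load by moving 2 mm towards the lip.

servo_tool(plan=[[-0.5,0,0,0,1],[-1,0,0,0,1],[-1.5,0,0,0,1],[-2,0,0,0,1],[-2,0,-0.2,0,1],[-2,0,-0.4,0,1],[-2,0,-0.6,0,1],[-2,0,-0.6,0,1],[-2,0,-0.6,0,1],[-2,0,-0.6,0,1]])

```text
clock: 7.22
position: [0.5762, 0.2765, 0.0373]
tool_rot: [-3.141, -0.001, 0.004]
force: [2.2, -0.3, 8.7]
grip_width: -0.0001
```

8.7 N down with little sideways load. Now I hold it.

servo_tool(plan=[[0,0,0,0,1],[0,0,0,0,1],[0,0,0,0,1],[0,0,0,0,1],[0,0,0,0,1],[0,0,0,0,1],[0,0,0,0,1],[0,0,0,0,1],[0,0,0,0,1],[0,0,0,0,1]])

```text
clock: 8.05
position: [0.5762, 0.2764, 0.0373]
tool_rot: [-3.141, -0.002, 0.003]
force: [2.8, -1.0, 8.7]
grip_width: 0.0002
```

servo_tool(plan=[[0,0,0,0,1],[0,0,0,0,1],[0,0,0,0,1],[0,0,0,0,1],[0,0,0,0,1],[0,0,0,0,1],[0,0,0,0,1],[0,0,0,0,1],[0,0,0,0,1],[0,0,0,0,1]])

```text
clock: 8.88
position: [0.5762, 0.2765, 0.0373]
tool_rot: [-3.141, -0.002, 0.004]
force: [1.6, -1.5, 9.5]
grip_width: -0.0002
```

servo_tool(plan=[[0,0,0,0,1],[0,0,0,0,1],[0,0,0,0,1],[0,0,0,0,1],[0,0,0,0,1],[0,0,0,0,1],[0,0,0,0,1],[0,0,0,0,1],[0,0,0,0,1],[0,0,0,0,1]])

```text
clock: 9.72
position: [0.5762, 0.2764, 0.0373]
tool_rot: [-3.141, -0.002, 0.004]
force: [2.5, -0.4, 9.5]
grip_width: 0.0002
```

servo_tool(plan=[[0,0,1,0,1],[0,0,3,0,1],[0,0,8,0,1],[0,0,18,0,1],[0,0,30,0,1],[0,0,50,0,1],[0,0,75,0,1],[0,0,100,0,1],[0,0,130,0,1],[0,0,160,0,1]])

```text
clock: 10.55
position: [0.5751, 0.2762, 0.1992]
tool_rot: [-3.141, -0.0, 0.004]
force: [0.5, -0.1, -0.3]
grip_width: 0.0001
```

servo_tool(plan=[[-10,0,20,0,1],[-20,0,40,0,1],[-30,0,60,0,1],[-40,0,70,0,1],[-40,0,70,0,1],[-40,0,70,0,1],[-40,0,70,0,1],[-40,0,70,0,1],[-40,0,70,0,1],[-40,0,70,0,1]])

```text
clock: 11.38
position: [0.5355, 0.2762, 0.2659]
tool_rot: [3.141, 0.001, 0.004]
force: [-0.1, -0.2, -0.4]
grip_width: 0.0002
```

Run:
```python
from h import *
o=bot.observe();print(o["position"],o["force"])
a=bot.grab_frame("scene");b=bot.grab_frame("side");c=bot.calibration("wrist");w=bot.grab_frame("wrist")
import pickle;pickle.dump(c,open("w2.pkl","wb"));cv2.imwrite("pics/wrist5.png",w)
P=[cv2.resize(x,(400,300),interpolation=cv2.INTER_CUBIC) for x in (a[185:275,370:490],b[260:350,195:315],w,a)]
cv2.imwrite("pics/p5.png",np.vstack([np.hstack(P[:2]),np.hstack(P[2:])]))
```

```text
[0.53548701 0.27617283 0.26593091] [-0.06998946 -0.19441468 -0.44765019]
```

View pics/p5.png

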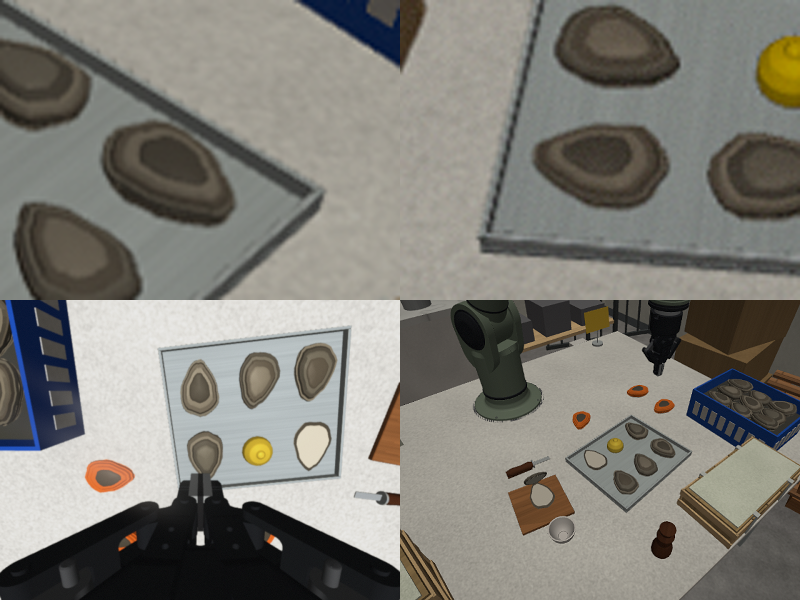

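The gaper now looks like the closed oysters, with no pale gap. A quick check of its outline for displacement and residual gap follows.

Run:
```python
from h import *
import pickle
c=pickle.load(open("w2.pkl","rb"));im=cv2.imread("pics/wrist5.png")
hsv=cv2.cvtColor(im,cv2.COLOR_BGR2HSV)
m=((im[...,2].astype(int)>im[...,0])&(hsv[...,2]<165)).astype(np.uint8)*255; m[:, :270]=0;m[270:]=0;m[:60]=0;m[:,560:]=0
m=cv2.morphologyEx(m,cv2.MORPH_OPEN,np.ones((3,3)))
for k in cv2.findContours(m,cv2.RETR_EXTERNAL,cv2.CHAIN_APPROX_NONE)[0]:
    if cv2.contourArea(k)<500: continue
    P=np.array([plane(c,*q[0],.025)[:2] for q in k.astype(float)])
    ((x,y),(w,h),_)=cv2.minAreaRect((P*1000).astype(np.float32)); print(cv2.boundingRect(k),round(x),round(y),round(w),round(h), "x range",P[:,0].min().round(4),P[:,0].max().round(4))
a=cv2.imread("pics/wrist5.png")[85:190,270:420]
cv2.imwrite("pics/c6.png",cv2.resize(a,None,fx=5,fy=5,interpolation=cv2.INTER_CUBIC))
```

```text
(299, 210, 58, 60) 496 266 71 66 x range 0.4601 0.5313
(470, 195, 60, 75) 512 74 67 83 x range 0.4609 0.549
(289, 95, 62, 92) 605 279 93 67 x range 0.5583 0.6525
(383, 84, 65, 90) 619 174 91 68 x range 0.5729 0.6635
(470, 68, 70, 94) 633 84 68 94 x range 0.5861 0.6788
```

View pics/c6.png

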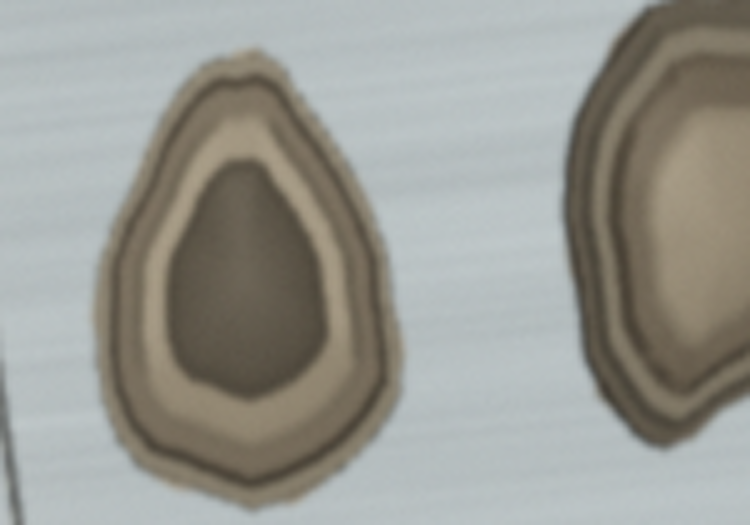

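The outline spans x 0.558–0.653 against 0.559–0.653 before. The oyster is shut and has stayed in place.

```bash
python3 -c "
from workcell import bot
print(bot.job_done())"
```

```text
the job is handed in; nothing more can be done
None
```

The gaping oyster, in the tray corner at about (0.605, 0.277), is shut, and I handed the job in at about 11.5 s. I pressed its upper shell down along the lip's arc with the closed fingertips. I then held it for about 2.5 s at a steady 9 N or so (limit 30 N) and lifted the hand straight up and away.

**Last checks:**
- **Shell:** no pale gap shows in the scene, side or wrist pictures.
- **Position:** its outline is within about 1 mm of where it lay before.
- **Contact:** the force reads about 0 with the hand away, and the other things look undisturbed in the pictures.

**Disagreements and limits:**
- **Tray corners:** the scene and side views differed by up to about 15 mm, so I relied on the wrist view. It gave a 94 mm oyster length against the stated 96.
- **Pressing spot:** the fingertip centre sat about 72 mm from the hinge rather than 79, so the 22 mm pads still covered the spot.
- **Sideways load:** it reached 3.8 N just before the hold. I eased it by moving 2 mm towards the lip.

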